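# Seat a circuit board on the tester and hold the selector at the third click

### The arm

A 7-joint arm with a two-finger parallel gripper is mounted at the origin on the work surface. World frame = base frame: x ahead of the robot, y to its left, z up, the work surface at z = 0. Lengths are in m, angles in degrees, forces in N, time in s.
With the tool pointing down it reaches from about 0.425 to 0.875 m from the base axis. Payload 4.7 kg.
Tool frame: the origin (TCP) lies at the very end of the fingers, on their centre line; the grasp point (between the pads) lies 19 mm behind it; z points along the fingers, y is the line along which they close (so a half turn about z gives the same grasp; the last joint's range is limited). The gripper opens to 87 mm and grips with 3 to 60 N. Pads are 19 mm wide; open, the fingers measure 117 mm over their backs; the gripper's body (75 mm by 190 mm) begins 51 mm behind the grasp point.
Start: joints at [-63.478, 18.392, -4.016, 83.108, 1.295, 78.541, -3.26], TCP at [0.282, 0.586, 0.223] pointing down, gripper open.
Joint ranges: [-163.93, 163.93], [-17.29, 119.83], [-79.2, 71.16], [3.27, 140.29], [-89.18, 269.18], [5.43, 117.66], [-154.24, 154.24]. Speed limits (degrees/s): [147.25, 147.25, 180, 180, 180, 180, 180].

### API

Orientations are given as [roll, pitch, yaw] about the fixed x, y, z axes, in that order (R = Rz(yaw) Ry(pitch) Rx(roll)).
In Python, from cell import get_obs, read_camera, sign_off, silhouettes gives the robot as it stands.
- The arm moves only by the tool play_rows, never from a script. Its argument "steps" is a list that holds one entry, the list of rows, each a list of 7 numbers: the shift along the tool's x, y, z in m, then the turn, a rotation vector about the tool's x, y, z in rad, then the finger opening in m, from 0 to 0.087. A call has 1 to 12 rows; each row shifts and turns the commanded pose from where the row before left it, along the tool's axes as they then stand; what a row does not reach is not made up. A row lasts 1/10 s, in which the tool goes at most 50 mm and 8.59 degrees, less where a joint would pass 70% of its speed; a pose out of reach is approached as far as the arm can. A call is refused whole if a number of a shift passes 0.05 or a number of a turn 0.15, either way. A call with a gripper value outside its range is refused whole. The fingers move at their own pace and stop on an object; "force" is the grip in N (left out, the last holds). Time passes only in rows, so rows that do not move let the fingers close. It gives the time, the measured TCP pose, the force, the opening and the grip force at its end, in the units of the state.
- get_obs(): the state, without advancing time (a new reading comes with each control period).
- read_camera(name): name is "scene" or "top" or "wrist"; returns a dict with "frame" (384x512x3 uint8, red, green, blue), "intrinsics" (3x3 intrinsics, pixels), "view" (4x4, takes a point from world to camera coordinates). Camera axes: x right, y up, looking along -z (the intrinsics and any distortion apply to the point x, -y, -z); pixel columns grow to the right and rows downward; lengths in m; the calibration is good to about 2 mm. A picture is of the moment at which its call begins. There is no depth.
- sign_off(): hands the job in; it is judged then, once.
Trained networks look in the newest picture that a camera, given by its name, has taken for a name from the list of things; names that differ only in an ending like _2 or _b are one class to them, and where a whole thing is asked for, a point or a joint stands for the part that bears it (a point fixed in the world has none). Each returns a list of dicts, best first, with "p" (0 to 1); they miss things now and then, are a little off and sometimes report something else, mostly with a low value. They report only what shows in the picture. A call takes as long as a camera call. They do not tell look-alikes from the thing itself.
- silhouettes(camera, name): "pixels" (384x512 bool, what is visible of it) and "extent" ([left, top, right, bottom] in pixels, round what is visible of it).
The state is a dict: "time_s": time; "qpos": joint angles; "joint_velocities": joint speeds; "effort": joint torques, N m; "tool_pos": TCP position; "tool_rot": TCP orientation; "force": force on the tool from outside, world axes, zero at the start; "wrist_torque": the same for the moment, N m; "grip_width": finger opening in m; "grasp_force": force on a finger pad.
Only numpy, scipy, OpenCV 4.12 (cv2) and the standard library are available. Lean on these libraries where they do the work, as an engineer would, in place of code of your own. Each camera call takes 0.05 s, during which the arm holds its last target. There are 200 camera calls.

### The job

Lift the circuit-board carrier by its bridge handle and seat it fully down over the tester's two pegs (either way round), and let go of it. Then grip the tester's selector knob, turn it clockwise from its end stop to the third click without running on to the fourth, and finish with the knob still firmly gripped and held at that click. Leave the other things on the desk where they are.

Things in the scene. Friction and masses are not known exactly. Their poses are not given: they have to be found in the camera images.
- tester: Grey box fixed to the desk, 130 (x) x 250 (y) x 50 mm; origin at the centre of its underside, z up, yaw within 0.35 rad. On its flat top: the carrier's seat at (0, +55) mm, with two upright steel pegs 10 mm thick, 18 mm high, the last 5 mm tapered, at (+42, +85) and (-42, +25) mm; and the selector knob, its upright axis at (0, -75) mm.
- seat (a point): Centre of the carrier's seat, on the tester's top face 50 mm above the desk; axes as tester. The two pegs stand at (+42, +30) and (-42, -30) mm from it.
- carrier: Aluminium plate 110 (x) x 84 (y) x 8 mm, about 0.22 kg, with a green circuit board (parts up to 18 mm high) and a black bridge handle; starts flat on the desk. Origin: centre of its underside. Two through holes 12.6 mm wide at (+42, +30) and (-42, -30) mm go over the pegs; same after half a turn. Seated: origin at seat, x axis along the tester's, either way round.
- handle (a point): Middle of the carrier's bridge-handle bar, 43 mm above the carrier's underside. The bar is 90 mm long along the carrier's x axis, 12 mm wide (y) and 14 mm high (36 to 50 mm above the underside), borne at its ends by posts at x = +-41 mm; the middle 70 mm is free beneath. Pinch across y, from above.
- selector_bar (a point): Grip bar of the black selector knob: 44 (x) x 14 (y) x 32 mm high, on a round skirt 48 mm wide that turns with it. Origin at the bar's centre, on the knob's axis, 78 mm above the desk (bar from 64 to 94 mm); z up. A white line on top marks the -x end, the pointer; at the end stop it points along the tester's -x. Pinch across y, from above.
- selector (a joint): Turn of the knob in rad, 0 at its anticlockwise end stop (where it starts), growing clockwise seen from above. It clicks every 0.419 rad (24 degrees): a detent of about 0.07 N m draws it into each stop: 0, 0.419, 0.838, 1.257 (the third click), 1.676, 2.094 (other end). Six black ticks on the box round the knob mark the stops, the first at the end stop.
- spool: Bystander: steel-coloured reel, 50 mm wide, 32 mm high, standing beside the carrier; origin at its underside.
- screwdriver: Bystander: screwdriver 150 mm long with a black handle, lying near the carrier on the robot's side.
- tape: Bystander: roll of tape 64 mm wide, 14 mm high, lying mid-desk.
- jar: Bystander: closed glass jar 60 mm wide, 75 mm high, behind the middle of the desk.
- stick: Bystander: small grey memory stick, 60 x 18 x 9 mm, mid-desk towards the robot.
- faceplate: Bystander: flat grey face plate with cut-outs, 70 x 100 x 5 mm, at the back.
Mind the look-alikes: they are no part of the job. What is shaped like the carrier but blue, pink or red is not meant.

How it is judged:
By the outcome, as a careful person would: the job done as asked, in the order asked, and still so for the second after the job is handed in, while the arm keeps its last pose, push and grip.
It also fails if it takes over 54 s, if anything falls off the work surface, if the arm or the gripper's body presses on something with over 40 N, if the wrist force passes 120 N, or if a joint passes its speed limit or range.

## Working session

There is one attempt and no reset: what is moved stays moved. The work goes in short steps, Python scripts to look and compute and a tool call to move; the robot and the scene stay as the last step left them, time stands still between calls to the robot, and variables do not carry over. Pictures are saved under pics/ and viewed, at most 10 in all, crops included, and the job is handed in when it is done.

Besides the shell and the picture viewer there is one more tool, called after ">>>" as name(argument=value, ...) on one line, values as JSON. play_rows: Moves the arm, as the interface text tells. Its arguments: {"type":"object","properties":{"steps":{"type":"array","items":{"type":"array","items":{"type":"array","items":{"type":"number"}}}},"force":{"type":"number"}},"required":["steps"]}

```bash
mkdir -p pics; ls; python3 - <<'E'
from cell import *
import cv2,numpy as np
o=get_obs();print({k:np.round(v,3).tolist() for k,v in o.items()})
ims=[]
for n in ["scene","top","wrist"]:
    c=read_camera(n);cv2.imwrite(f"pics/{n}0.png",c["frame"][...,::-1]);print(n,np.round(c["intrinsics"],1).tolist(),np.round(c["view"],3).tolist(),[k for k in c])
    np.savez(f"{n}0.npz",f=c["frame"],K=c["intrinsics"],V=c["view"])
    for t in ["tester","carrier","handle","selector_bar","spool"]:
        print(n,t,[(round(d["p"],2),np.round(d["extent"]).tolist()) for d in silhouettes(n,t)][:5])
E
```

```text
pics
{'time_s': 0.0, 'qpos': [-63.478, 18.439, -4.017, 83.175, 1.298, 78.54, -3.259], 'joint_velocities': [0.087, -0.05, -0.035, -0.022, -0.09, 0.048, 0.181], 'effort': [-0.0, -49.129, -0.404, -31.254, -0.064, 0.044, 0.0], 'tool_pos': [0.282, 0.585, 0.221], 'tool_rot': [-179.891, 0.009, 154.291], 'force': [0.851, -0.297, -0.012], 'wrist_torque': [0.0, -0.002, 0.019], 'grasp_force': 0.0, 'grip_width': 0.087}
scene [[378.0, 0.0, 257.6], [0.0, 378.0, 190.3], [0.0, 0.0, 1.0]] [[0.821, 0.571, 0.007, -0.477], [-0.398, 0.562, 0.725, 0.12], [0.41, -0.598, 0.689, -1.169], [0.0, 0.0, 0.0, 1.0]] ['frame', 'intrinsics', 'view']
scene tester [(0.85, [89.0, 242.0, 230.0, 370.0])]
scene carrier [(0.94, [279.0, 158.0, 317.0, 183.0]), (0.94, [165.0, 174.0, 209.0, 215.0]), (0.9, [251.0, 105.0, 286.0, 135.0]), (0.74, [206.0, 125.0, 242.0, 154.0])]
scene handle [(0.9, [165.0, 175.0, 210.0, 217.0]), (0.72, [279.0, 158.0, 319.0, 183.0]), (0.57, [249.0, 105.0, 286.0, 137.0]), (0.56, [208.0, 130.0, 249.0, 156.0])]
scene selector_bar [(0.57, [111.0, 297.0, 139.0, 327.0])]
scene spool [(0.49, [296.0, 134.0, 3
[... 527 characters left out ...]
), (0.62, [108.0, 254.0, 154.0, 298.0]), (0.59, [170.0, 176.0, 207.0, 225.0])]
top selector_bar [(0.77, [399.0, 202.0, 414.0, 223.0])]
top spool [(0.53, [135.0, 208.0, 158.0, 227.0]), (0.17, [168.0, 179.0, 206.0, 224.0])]
wrist [[299.5, 0.0, 258.2], [0.0, 299.5, 200.2], [0.0, 0.0, 1.0]] [[0.433, 0.901, 0.001, -0.65], [-0.865, 0.416, -0.281, 0.035], [-0.253, 0.121, 0.96, -0.391], [0.0, 0.0, 0.0, 1.0]] ['frame', 'intrinsics', 'view']
wrist tester []
wrist carrier [(0.78, [132.0, 213.0, 200.0, 267.0]), (0.59, [11.0, 236.0, 41.0, 245.0])]
wrist handle [(0.66, [133.0, 215.0, 202.0, 271.0]), (0.64, [7.0, 235.0, 44.0, 242.0])]
wrist selector_bar []
wrist spool [(0.44, [197.0, 333.0, 207.0, 338.0])]
```

```bash
python3 - <<'E'
import cv2,numpy as np
a=cv2.imread("pics/scene0.png");b=cv2.imread("pics/top0.png")
cv2.imwrite("pics/both.png",np.vstack([cv2.resize(a,(800,600))[80:]])) if 0 else None
cv2.imwrite("pics/t800.png",cv2.resize(b,(800,600),interpolation=cv2.INTER_CUBIC))
cv2.imwrite("pics/s800.png",cv2.resize(a,(800,600),interpolation=cv2.INTER_CUBIC))
E
```

```text
(no output)
```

View pics/t800.png

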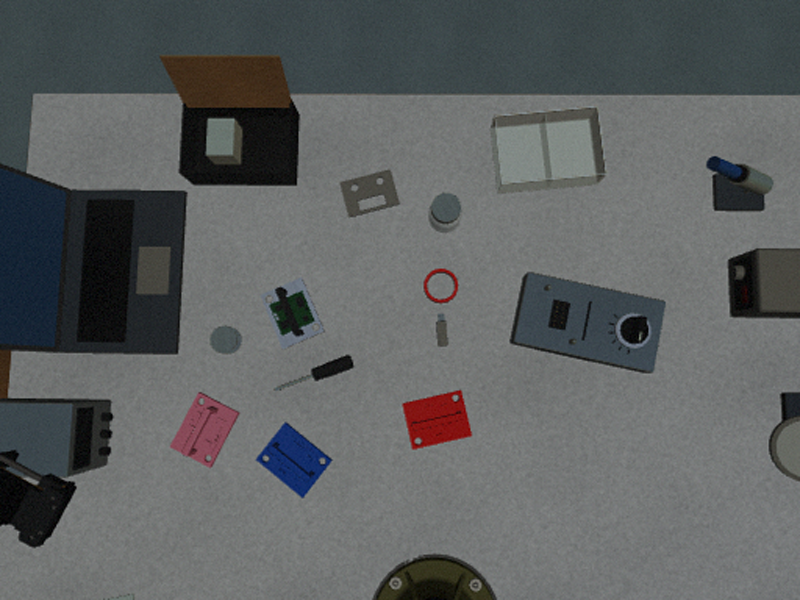

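View pics/s800.png

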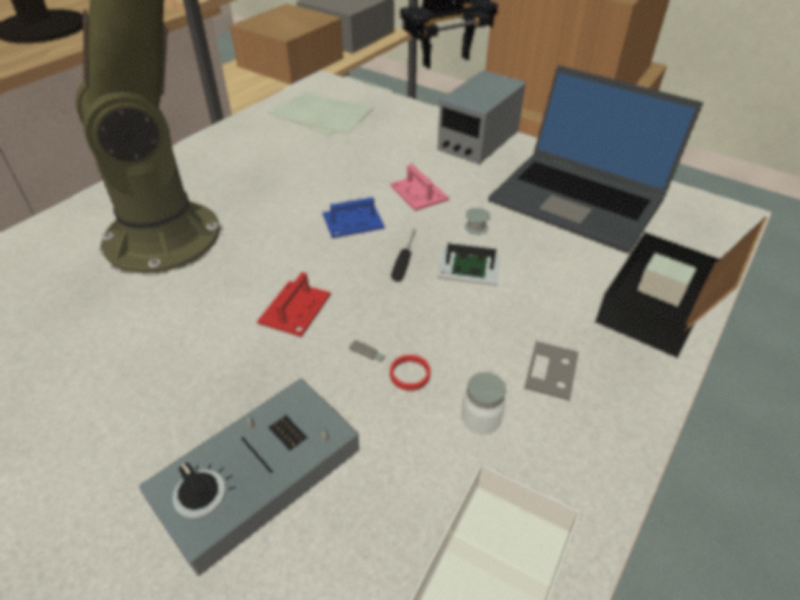

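Top view (800 px scale): the carrier is at (293,312), a silver plate with a green board and black handle. The look-alikes are pink (205,430), blue (293,460) and red (437,420). Only the silver and green one fits the description. The tester is at (588,322) with its knob at (634,329). I'll confirm this in an enlarged crop.

```bash
python3 - <<'E'
import cv2,numpy as np
a=cv2.imread("pics/scene0.png");b=cv2.imread("pics/top0.png")
def crop(im,x,y,w,h,s): return cv2.convertScaleAbs(cv2.resize(im[y:y+h,x:x+w],(400,300),interpolation=cv2.INTER_CUBIC),alpha=1.6)
m=np.vstack([np.hstack([crop(b,160,170,60,45,0),crop(b,320,165,112,84,0)]),np.hstack([crop(a,270,145,60,45,0),crop(a,80,235,160,120,0)])])
cv2.imwrite("pics/m1.png",m)
E
```

```text
(no output)
```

View pics/m1.png

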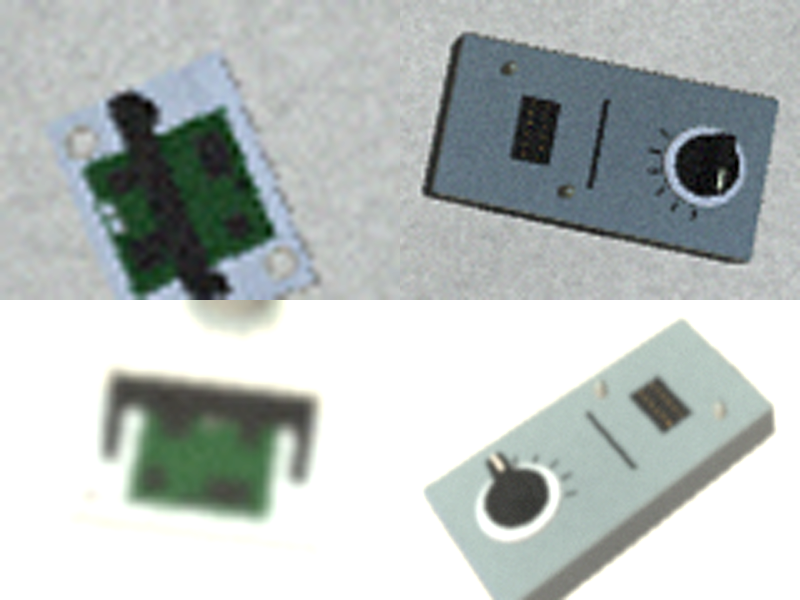

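The crop confirms it: silver plate, green board, black bridge handle, with holes at (80,141) and (281,262). The tester shows pegs at (509,68) and (566,190), and the knob's white line points down, along -x. Next I'll fit both poses from the two views.

```bash
cat > h.py <<'E'
import numpy as np
from scipy.optimize import least_squares
def proj(K,V,P):
    p=np.c_[P,np.ones(len(P))]@V.T; q=np.c_[p[:,0],-p[:,1],-p[:,2]]@K.T; return q[:,:2]/q[:,2:]
def pose(s,P):  # s=x,y,yaw,dz
    c,n=np.cos(s[2]),np.sin(s[2]); P=np.asarray(P,float)
    return np.c_[s[0]+c*P[:,0]-n*P[:,1],s[1]+n*P[:,0]+c*P[:,1],P[:,2]+s[3]]
def fit(s0,views,loss="soft_l1"):
    f=lambda s:np.concatenate([(proj(K,V,pose(s,P))-uv).ravel() for K,V,P,uv in views])
    r=least_squares(f,s0,loss=loss,x_scale=.01); return r.x,f(r.x).reshape(-1,2)
E
python3 - <<'E'
from h import *
T=np.load("top0.npz");S=np.load("scene0.npz")
def un(p,o,s,off): return (np.array(p,float)-off+.5)*s-.5+o
tp=un([(466,35),(777,100),(748,263),(430,192),(509,68),(566,189)],(320,165),.28,(400,0))
tP=np.array([(65,125,50),(65,-125,50),(-65,-125,50),(-65,125,50),(42,85,68),(-42,25,68)])/1000
sp=un([(683,320),(773,410),(425,490),(601,383),(719,407)],(80,235),.4,(400,300))
sP=np.array([(-65,125,50),(65,125,50),(-65,-125,50),(-42,25,68),(42,85,68)])/1000
for v in ([(T['K'],T['V'],tP,tp),(S['K'],S['V'],sP,sp)],):
    s,r=fit([.6,-.3,-.2,0],v);print("tester",s.round(4),np.degrees(s[2]),"\n",r.round(1).tolist())
cp=un([(80,141),(281,262),(50,125),(218,55),(315,280)],(160,170),.15,(0,0))
cP=np.array([(42,30,8),(-42,-30,8),(55,42,8)])/1000
cP=np.array([(42,30,8),(-42,-30,8),(42,42,8)])/1000
# corners: TL=(+x,+y), TR=(+x,-y), BR=(-x,-y)
cP=np.array([(42,30,8),(-42,-30,8),(55,42,8),(55,-42,8),(-55,-42,8)])/1000
hs=un([(113,371),(317,395)],(270,145),.15,(0,300))
hP=np.array([(-45,0,50),(45,0,50)])/1000
s,r=fit([.55,.25,.35,0],[(T['K'],T['V'],cP,cp)]+[(S['K'],S['V'],hP[::-1],hs)])
print("carrier",s.round(4),np.degrees(s[2]),r.round(1).tolist())
print("hs",hs)
E
```

```text
tester [ 0.5301 -0.267  -0.2116 -0.0061] -12.121022390625166 
 [[-1.6, -1.4], [0.1, 0.0], [-0.3, 0.4], [-1.0, -0.1], [0.2, -0.5], [-0.2, 0.4], [0.1, -0.4], [0.9, -0.4], [-1.8, 0.4], [-0.9, 1.1], [-0.2, 0.1]]
carrier [ 0.5431  0.27    0.4262 -0.005 ] 24.42041093496896 [[0.1, 0.3], [-0.2, 0.2], [-0.9, 0.3], [0.3, -0.7], [0.3, -0.1], [30.3, 6.0], [-31.9, -1.4]]
hs [[286.525 155.225]
 [317.125 158.825]]
```

>>> play_rows(steps=[[[-0.0372, -0.017, 0.006, 0, 0, 0, 0.087], [-0.0372, -0.017, 0.006, 0, 0, 0, 0.087], [-0.0372, -0.017, 0.006, 0, 0, 0, 0.087], [-0.0372, -0.017, 0.006, 0, 0, 0, 0.087], [-0.0372, -0.017, 0.006, 0, 0, 0, 0.087], [-0.0372, -0.017, 0.006, 0, 0, 0, 0.087], [-0.0372, -0.017, 0.006, 0, 0, 0, 0.087], [-0.0372, -0.017, 0.006, 0, 0, 0, 0.087], [-0.0372, -0.017, 0.006, 0, 0, 0, 0.087], [-0.0372, -0.017, 0.006, 0, 0, 0, 0.087]]])

```text
time_s: 1.9
tool_pos: [0.5444, 0.2698, 0.1626]
tool_rot: [180.0, 0.0, 154.3]
force: [-0.4, 1.2, -0.3]
grip_width: 0.0867
grasp_force: 0.0
```

>>> play_rows(steps=[[[0, 0, 0, 0, 0, -0.1457, 0.087], [0, 0, 0, 0, 0, -0.1457, 0.087], [0, 0, 0, 0, 0, -0.1457, 0.087], [0, 0, 0, 0, 0, -0.1457, 0.087], [0, 0, 0, 0, 0, -0.1457, 0.087], [0, 0, 0, 0, 0, -0.1457, 0.087], [0, 0, 0, 0, 0, 0, 0.087], [0, 0, 0, 0, 0, 0, 0.087]]])

```text
time_s: 2.7
tool_pos: [0.5435, 0.2711, 0.1626]
tool_rot: [180.0, 0.0, -155.8]
force: [0.6, 0.5, 1.0]
grip_width: 0.0871
grasp_force: 0.0
```

```bash
cat >> h.py <<'E'
def look(n,tag):
    import cv2; from cell import read_camera
    c=read_camera(n);cv2.imwrite(f"pics/{tag}.png",cv2.convertScaleAbs(cv2.resize(c["frame"][...,::-1],(800,600),interpolation=cv2.INTER_CUBIC),alpha=1.3))
    np.savez(f"{tag}.npz",f=c["frame"],K=c["intrinsics"],V=c["view"])
def un8(p): return (np.array(p,float)+.5)*.64-.5
def ld(t): d=np.load(t+".npz"); return d['K'],d['V']
E
python3 - <<'E'
from h import *; from cell import *
look("wrist","w1"); o=get_obs(); print(o['time_s'],o['tool_pos'],o['tool_rot'],o['qpos'],o['force'])
E
```

```text
2.75 [0.54348742 0.27103903 0.16264559] [ 1.79995913e+02  8.79737554e-03 -1.55802445e+02] [-31.735969    15.12450496   3.23212769  94.23982877  -0.89696146
  70.6517329   85.8790415 ] [-1.13305866 -0.43989852 -0.59827527]
```

View pics/w1.png

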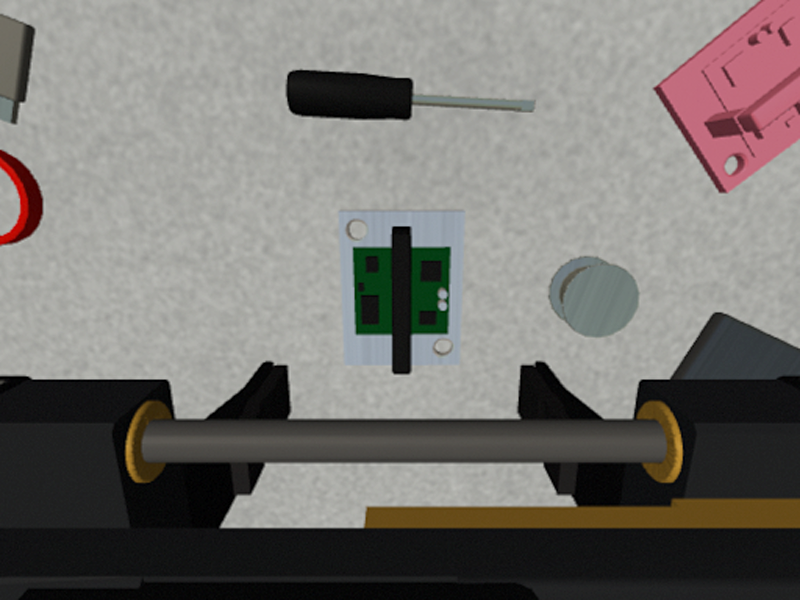

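The wrist view shows the carrier square to the gripper: plate corners at (340,211) to (459,363), holes at (356,229) and (443,346), and handle bar along column 401. The spool at (600,310) and screwdriver at (410,95) are well clear of the fingers.

```bash
python3 - <<'E'
from h import *
K,V=ld("w1")
def un(p,o,s,off): return (np.array(p,float)-off+.5)*s-.5+o
P=np.array([(-55,-42,8),(-55,42,8),(55,42,8),(55,-42,8),(-42,-30,8),(42,30,8)])/1e3
uv=un8([(340,211),(463,211),(459,363),(346,363),(357,229),(443,346)])
H=np.array([(-45,0,50),(45,0,50)])/1e3; hu=un8([(401,227),(401,373)])
Tk,Tv=ld("top0");Sk,Sv=ld("scene0")
tc=un([(80,141),(281,262),(50,125),(218,55),(315,280)],(160,170),.15,(0,0))
tP=np.array([(42,30,8),(-42,-30,8),(55,42,8),(55,-42,8),(-55,-42,8)])/1e3
hs=un([(113,371),(317,395)],(270,145),.15,(0,300))
for nm,v in (("w plate",[(K,V,P,uv)]),("w+top",[(K,V,P,uv),(Tk,Tv,tP,tc)]),("handle w+scene",[(K,V,H,hu),(Sk,Sv,H,hs)]),("all",[(K,V,P,uv),(K,V,H,hu),(Tk,Tv,tP,tc)])):
    s,r=fit([.543,.27,.42,0],v);print(nm,s.round(4),np.degrees(s[2]).round(2),r.round(1).tolist())
E
```

```text
w plate [ 0.5447  0.2699  0.4251 -0.004 ] 24.36 [[-0.5, 0.0], [0.5, -0.2], [-0.1, -0.4], [-0.4, -0.1], [0.4, 0.9], [0.0, -0.0]]
w+top [ 0.5445  0.2698  0.4243 -0.0037] 24.31 [[-0.5, -0.2], [0.7, -0.4], [-0.0, -0.4], [-0.4, -0.3], [0.4, 0.7], [0.1, -0.1], [0.1, -0.2], [-0.2, -0.3], [-0.9, -0.3], [0.4, -1.2], [0.2, -0.6]]
handle w+scene [0.5414 0.268  0.4211 0.0041] 24.13 [[-0.0, 0.8], [0.0, -0.2], [-1.9, -0.2], [-0.8, 0.1]]
all [ 0.5441  0.2695  0.4238 -0.0028] 24.28 [[-0.7, -0.6], [0.7, -0.7], [-0.1, -0.5], [-0.7, -0.3], [0.2, 0.4], [-0.0, -0.2], [0.2, 3.4], [0.5, -0.1], [0.1, -0.2], [-0.1, -0.2], [-0.9, -0.2], [0.4, -1.1], [0.3, -0.5]]
```

>>> play_rows(steps=[[[0, -0.0015, 0.045, 0, 0, 0, 0.087], [0, 0, 0.04, 0, 0, 0, 0.087], [0, 0, 0.03, 0, 0, 0, 0.087], [0, 0, 0.015, 0, 0, 0, 0.087], [0, 0, 0.008, 0, 0, 0, 0.087], [0, 0, 0, 0, 0, 0, 0.087]]], force=30)

```text
time_s: 3.35
tool_pos: [0.5441, 0.2698, 0.0244]
tool_rot: [-180.0, -0.0, -155.7]
force: [-0.3, -0.4, 0.7]
grip_width: 0.0871
grasp_force: 0.0
```

>>> play_rows(steps=[[[0, 0, 0, 0, 0, 0, 0], [0, 0, 0, 0, 0, 0, 0], [0, 0, 0, 0, 0, 0, 0], [0, 0, 0, 0, 0, 0, 0], [0, 0, 0, 0, 0, 0, 0], [0, 0, 0, 0, 0, 0, 0], [0, 0, 0, 0, 0, 0, 0], [0, 0, 0, 0, 0, 0, 0]]])

```text
time_s: 4.15
tool_pos: [0.544, 0.2697, 0.0245]
tool_rot: [180.0, -0.0, -155.6]
force: [0.6, 0.9, -0.4]
grip_width: 0.0309
grasp_force: 0.0
```

>>> play_rows(steps=[[[0, 0, 0, 0, 0, 0, 0], [0, 0, 0, 0, 0, 0, 0], [0, 0, 0, 0, 0, 0, 0], [0, 0, 0, 0, 0, 0, 0], [0, 0, 0, 0, 0, 0, 0]]])

```text
time_s: 4.65
tool_pos: [0.5441, 0.2697, 0.0245]
tool_rot: [-180.0, 0.0, -155.6]
force: [0.7, -0.2, -0.5]
grip_width: 0.0113
grasp_force: 30.0
```

>>> play_rows(steps=[[[0, 0, -0.02, 0, 0, 0, 0], [0, 0, -0.04, 0, 0, 0, 0], [0, 0, -0.05, 0, 0, 0, 0], [0, 0, -0.04, 0, 0, 0, 0], [0, -0.02, 0, 0, 0, 0, 0]]])

```text
time_s: 5.15
tool_pos: [0.5542, 0.2569, 0.1818]
tool_rot: [179.8, 0.7, -155.3]
force: [0.7, 1.0, -2.0]
grip_width: 0.0116
grasp_force: 30.0
```

>>> play_rows(steps=[[[0.01, -0.04, 0, 0, 0, 0, 0], [0.01, -0.044, 0, 0, 0, 0, 0], [0.01, -0.044, 0, 0, 0, 0, 0], [0.01, -0.044, 0, 0, 0, 0, 0], [0.01, -0.044, 0, 0, 0, 0, 0], [0.01, -0.044, 0, 0, 0, 0, 0], [0.01, -0.044, 0, 0, 0, 0, 0], [0.01, -0.044, 0, 0, 0, 0, 0], [0.01, -0.044, 0, 0, 0, 0, 0], [0.01, -0.044, 0, 0, 0, 0, 0], [0.01, -0.03, 0, 0, 0, 0, 0], [0.002, -0.018, 0, 0, 0, 0, 0]]])

```text
time_s: 6.35
tool_pos: [0.6484, -0.2406, 0.1738]
tool_rot: [-179.9, -0.2, -155.9]
force: [0.2, -0.9, -1.8]
grip_width: 0.0117
grasp_force: 30.0
```

>>> play_rows(steps=[[[0, 0, 0, 0, 0, 0.1274, 0], [0, 0, 0, 0, 0, 0.1274, 0], [0, 0, 0, 0, 0, 0.1274, 0], [0, 0, 0, 0, 0, 0.1274, 0], [0, 0, 0, 0, 0, 0.1274, 0], [0, 0, 0, 0, 0, 0, 0], [0, 0, 0, 0, 0, 0, 0], [0, 0, 0, 0, 0, 0, 0]]])

```text
time_s: 7.15
tool_pos: [0.65, -0.2354, 0.1743]
tool_rot: [180.0, -0.0, 168.0]
force: [-0.8, 0.5, -1.7]
grip_width: 0.0117
grasp_force: 30.0
```

```bash
python3 - <<'E'
from h import *; from cell import *
look("wrist","w2"); o=get_obs(); print(o['time_s'],o['tool_pos'],o['tool_rot'],o['qpos'],o['force'],o['grip_width'],o['grasp_force'])
E
```

```text
7.2 [ 0.64997077 -0.23549729  0.17439241] [ 1.79987379e+02 -1.42391254e-02  1.67972130e+02] [ -0.54832519  25.9820481   25.26342415  81.03483052 -11.1468786
  75.46441206 103.2457737 ] [-0.10378949 -0.88851109 -1.45342095] 0.011658978642579776 29.998756293207407
```

View pics/w2.png

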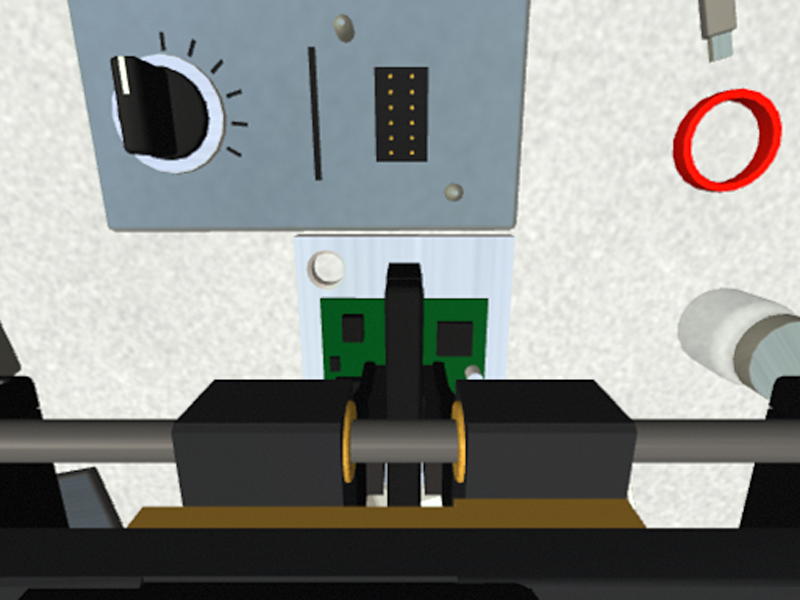

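The wrist view shows the tester: pegs at (344,28) and (454,192), far corners at (108,229) and (516,229), knob at about (165,112) with its white line up-left. The held carrier's near edge is at row 236, columns 296 to 514, and its hole is at (326,268).

```bash
python3 - <<'E'
from h import *
K,V=ld("w2");Tk,Tv=ld("top0")
def un(p,o,s,off): return (np.array(p,float)-off+.5)*s-.5+o
tP=np.array([(65,125,50),(65,-125,50),(-42,25,59),(42,85,59)])/1e3
uv=un8([(516,229),(108,229),(344,28),(454,192)])
tp=un([(777,100),(748,263),(509,68),(566,189)],(320,165),.28,(400,0))
qP=np.array([(65,-125,50),(-65,-125,50),(42,85,68),(-42,25,68)])/1e3
for nm,v in (("w",[(K,V,tP,uv)]),("w+top",[(K,V,tP,uv),(Tk,Tv,qP,tp)])):
    s,r=fit([.53,-.267,-.21,0],v);print(nm,s.round(4),np.degrees(s[2]).round(2),r.round(1).tolist(), "seat",pose(s,[(0,.055,.05)]).round(4),"knob",pose(s,[(0,-.075,.078)]).round(4))
cP=np.array([(-55,-42,8),(-55,42,8),(-42,-30,8)])/1e3; cu=un8([(296,236),(514,236),(326,268)])
s,r=fit([.65,-.2355,-.21,.155],[(K,V,cP,cu)]);print("carrier",s.round(4),np.degrees(s[2]),r.round(1).tolist())
E
```

```text
w [ 0.5304 -0.2676 -0.2088 -0.002 ] -11.96 [[-0.1, 0.3], [-0.0, 0.4], [0.6, -0.2], [-0.5, -0.5]] seat [[ 0.5418 -0.2138  0.048 ]] knob [[ 0.5148 -0.341   0.076 ]]
w+top [ 0.5303 -0.2675 -0.2094 -0.0024] -12.0 [[-0.1, 0.3], [0.3, 0.1], [0.8, -0.2], [-0.4, -0.6], [0.8, -0.3], [0.4, 0.2], [0.6, -0.7], [0.4, 0.2]] seat [[ 0.5417 -0.2137  0.0476]] knob [[ 0.5147 -0.3408  0.0756]]
carrier [ 0.6501 -0.2357 -0.2129  0.149 ] -12.198324339471165 [[-0.6, -0.5], [-0.2, 0.0], [1.1, 0.5]]
```

>>> play_rows(steps=[[[0.03, 0, 0, 0, 0, 0, 0], [0.04, -0.0013, 0, 0, 0, 0, 0], [0.03, 0, 0, 0, 0, 0, 0], [0.0103, 0, 0.01, 0, 0, 0, 0], [0, 0, 0.03, 0, 0, 0, 0], [0, 0, 0.02, 0, 0, 0, 0], [0, 0, 0.01, 0, 0, 0, 0], [0, 0, 0, 0, 0, 0, 0], [0, 0, 0, 0, 0, 0, 0]]])

```text
time_s: 8.1
tool_pos: [0.5425, -0.2141, 0.1054]
tool_rot: [-180.0, 0.1, 167.9]
force: [-0.9, 0.3, -1.9]
grip_width: 0.0117
grasp_force: 30.0
```

```bash
python3 - <<'E'
from h import *; from cell import *
import cv2
look("wrist","w3"); look("scene","s3"); o=get_obs(); print(o['time_s'],o['tool_pos'],o['tool_rot'],o['qpos'],o['force'],o['grip_width'])
a=cv2.imread("pics/w3.png")[0:300,200:600]; s=np.load("s3.npz")['f'][...,::-1][220:340,90:250]
cv2.imwrite("pics/m3.png",np.hstack([cv2.resize(a,(400,300)),cv2.resize(s,(400,300),interpolation=cv2.INTER_CUBIC)]))
E
```

```text
8.2 [ 0.54297931 -0.21414249  0.10587753] [-1.79991492e+02  1.34158389e-01  1.67886864e+02] [ -3.26116911  15.9379593   25.85861205 101.92804407  -7.69091129
  63.73129484 103.01780002] [ 0.2990432  -0.40614616 -1.29682094] 0.011776302312928253
```

View pics/m3.png

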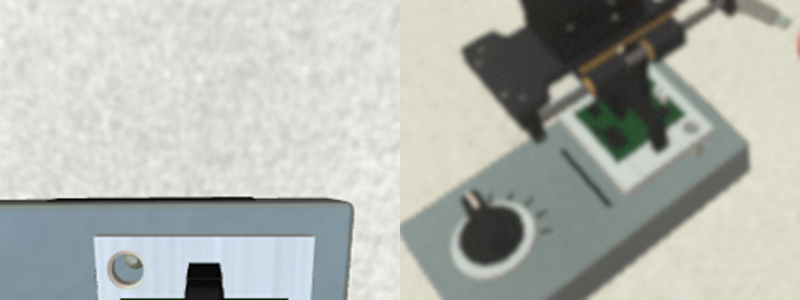

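In the wrist view, the near hole at crop (126,268) shows the peg tip partly inside it. The scene view shows the carrier hanging over the seat with the right peg just below its hole. I'll enlarge the hole.

```bash
python3 - <<'E'
from h import *; from cell import *
import cv2
c=read_camera("wrist"); np.savez("w4.npz",f=c["frame"],K=c["intrinsics"],V=c["view"])
f=c["frame"][...,::-1]
cv2.imwrite("pics/m4.png",cv2.resize(f[140:200,175:255],(800,600),interpolation=cv2.INTER_CUBIC))
for i in range(3): print(get_obs()['tool_pos'])
o=get_obs()
K,V=c["intrinsics"],c["view"]
S=[.5418,-.2138,-.209,0]
print("expected peg tip,base px",proj(K,V,pose(S,[(-.042,-.03,.068),(-.042,-.03,.05)])))
x,y,z=o['tool_pos'];C=[x,y,np.radians(o['tool_rot'][2]-180),z-.0245]
print("expected hole top,bottom px",proj(K,V,pose(C,[(-.042,-.03,.008),(-.042,-.03,0)])), np.degrees(C[2]))
E
```

```text
[ 0.54289065 -0.21410763  0.10583593]
[ 0.54289065 -0.21410763  0.10583593]
[ 0.54289065 -0.21410763  0.10583593]
expected peg tip,base px [[214.19410073 164.08735908]
 [217.62245024 159.98290979]]
expected hole top,bottom px [[209.42021822 171.67476399]
 [211.37531173 169.2585136 ]] -12.11676606306446
```

View pics/m4.png

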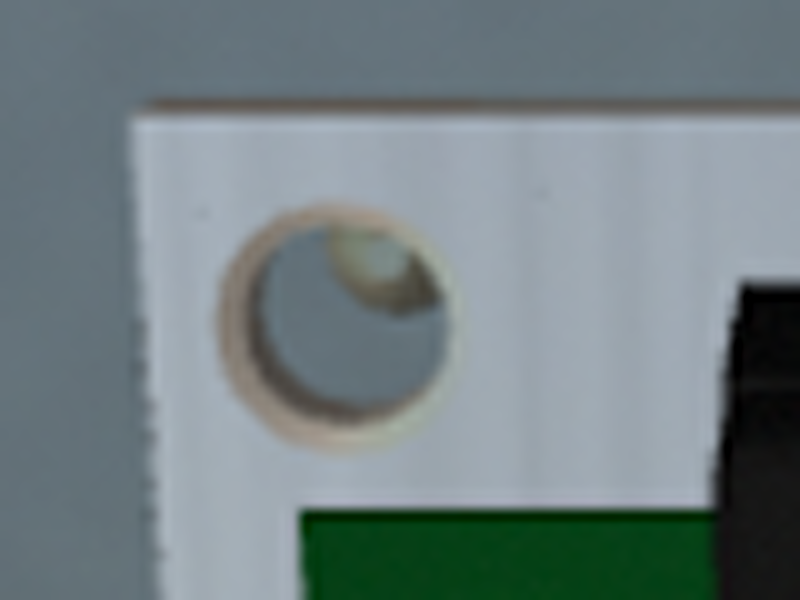

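Hole centre at crop (337,328), peg tip at about (376,253). The peg-to-hole offset matches my model within 1 px (about 0.6 mm), so I'll apply the small correction and start lowering.

>>> play_rows(steps=[[[0.0011, -0.0003, 0, 0, 0, 0, 0], [0, 0, 0.004, 0, 0, 0, 0], [0, 0, 0.004, 0, 0, 0, 0], [0, 0, 0.004, 0, 0, 0, 0], [0, 0, 0.004, 0, 0, 0, 0], [0, 0, 0.002, 0, 0, 0, 0], [0, 0, 0.002, 0, 0, 0, 0], [0, 0, 0, 0, 0, 0, 0]]])

```text
time_s: 9.05
tool_pos: [0.5408, -0.2138, 0.0843]
tool_rot: [-180.0, -0.0, 167.9]
force: [0.3, -0.1, -2.4]
grip_width: 0.0121
grasp_force: 30.0
```

>>> play_rows(steps=[[[-0.0006, 0, 0.002, 0, 0, 0, 0], [0, 0, 0.002, 0, 0, 0, 0], [0, 0, 0.002, 0, 0, 0, 0], [0, 0, 0.0015, 0, 0, 0, 0], [0, 0, 0.001, 0, 0, 0, 0], [0, 0, 0, 0, 0, 0, 0], [0, 0, 0, 0, 0, 0, 0]]])

```text
time_s: 9.75
tool_pos: [0.5414, -0.2139, 0.0761]
tool_rot: [180.0, 0.0, 167.9]
force: [-0.9, -0.1, -2.5]
grip_width: 0.0118
grasp_force: 30.0
```

>>> play_rows(steps=[[[0, 0, 0.001, 0, 0, 0, 0], [0, 0, 0.001, 0, 0, 0, 0], [0, 0, 0.0005, 0, 0, 0, 0], [0, 0, 0, 0, 0, 0, 0], [0, 0, 0, 0, 0, 0, 0]]])

```text
time_s: 10.25
tool_pos: [0.5416, -0.2139, 0.0745]
tool_rot: [180.0, 0.0, 167.9]
force: [-2.9, 0.9, 5.9]
grip_width: 0.0114
grasp_force: 30.0
```

Contact came at TCP 0.0745, where a fully seated carrier should put it. I'll release and rise.

>>> play_rows(steps=[[[0, 0, 0, 0, 0, 0, 0.045], [0, 0, 0, 0, 0, 0, 0.045], [0, 0, 0, 0, 0, 0, 0.045], [0, 0, 0, 0, 0, 0, 0.045], [0, 0, 0, 0, 0, 0, 0.045], [0, 0, 0, 0, 0, 0, 0.045]]])

```text
time_s: 10.85
tool_pos: [0.5414, -0.2139, 0.0735]
tool_rot: [180.0, 0.0, 167.9]
force: [0.4, -0.3, 1.0]
grip_width: 0.0437
grasp_force: 0.0
```

>>> play_rows(steps=[[[0, 0, -0.01, 0, 0, 0, 0.045], [0, 0, -0.02, 0, 0, 0, 0.045], [0, 0, -0.04, 0, 0, 0, 0.045], [-0.03, 0, -0.04, 0, 0, 0, 0.045], [-0.04, -0.03, -0.03, 0, 0, 0, 0.045], [-0.03, -0.03, 0, 0, 0, 0, 0.045], [0, 0, 0, 0, 0, 0, 0.045], [0, 0, 0, 0, 0, 0, 0.045]]])

```text
time_s: 11.65
tool_pos: [0.6215, -0.2892, 0.2089]
tool_rot: [-180.0, -0.1, 167.8]
force: [-0.4, -0.2, -0.3]
grip_width: 0.045
grasp_force: 0.0
```

```bash
python3 - <<'E'
from h import *; from cell import *
look("wrist","w5"); o=get_obs(); print(o['time_s'],o['tool_pos'],o['tool_rot'],o['qpos'],o['force'],o['grip_width'])
E
```

```text
11.7 [ 0.62144646 -0.28787457  0.2089933 ] [ 1.79969725e+02 -6.58593156e-02  1.67854847e+02] [  2.65954662  24.42167802  27.59293085  79.5081702  -11.26666713
  78.85681985 108.18152705] [0.87110695 0.4572079  0.03865093] 0.04520340959023066
```

View pics/w5.png

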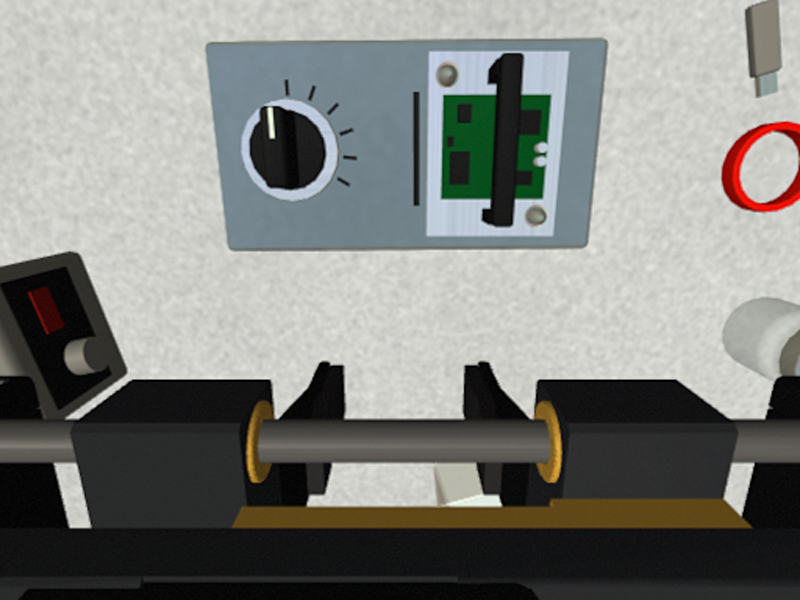

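Both pegs stand through the holes at (447,73) and (536,215), and the carrier lies square on the seat. The knob is at (290,150), its pointer still at the end stop. Next I'll locate the knob.

```bash
python3 - <<'E'
from h import *
K,V=ld("w5");K2,V2=ld("w2")
tP=np.array([(65,125,50),(65,-125,50),(-65,-125,50),(-65,125,50),(42,85,67),(-42,25,67),(0,-75,62)])/1e3
uv=un8([(587,247),(230,249),(208,44),(606,40),(536,215),(447,74),(290,150)])
tP2=np.array([(65,125,50),(65,-125,50),(-42,25,59),(42,85,59)])/1e3
uv2=un8([(516,229),(108,229),(344,28),(454,192)])
for v in ([(K,V,tP[:6],uv[:6])],[(K,V,tP,uv),(K2,V2,tP2,uv2)]):
    s,r=fit([.53,-.267,-.21,0],v);print(s.round(4),np.degrees(s[2]).round(2),r.round(1).tolist(),"knob",pose(s,[(0,-.075,.078)]).round(4))
cP=np.array([(-55,-42,8),(-55,42,8),(55,42,8),(55,-42,8)])/1e3; cu=un8([(429,51),(569,52),(554,237),(426,236)])
c,r=fit([.5417,-.2138,-.21,.05],[(K,V,cP,cu)]);print("carrier",c.round(4),np.degrees(c[2]).round(2),r.round(1).tolist())
g=lambda P:(proj(K,V,pose(s,np.array(P)/1e3))+.5)/.64-.5
print("knob bar top pred px(800)",g([(-22,-82,94),(-22,-68,94),(22,-68,94),(22,-82,94),(0,-75,62)]).round(0).tolist())
E
```

```text
[ 0.5307 -0.2674 -0.2046 -0.0075] -11.72 [[-1.4, -0.4], [0.3, 0.3], [-0.4, -0.7], [-0.3, -0.5], [0.7, 0.4], [0.6, 0.9]] knob [[ 0.5154 -0.3409  0.0705]]
[ 0.5305 -0.2676 -0.2061 -0.0056] -11.81 [[-1.0, -0.1], [-0.6, 0.3], [-1.3, -1.6], [0.4, -0.9], [0.9, 0.6], [0.7, 0.4], [-0.4, 0.0], [-0.7, -0.3], [2.5, 0.5], [1.0, 1.2], [-0.7, -0.7]] knob [[ 0.5152 -0.341   0.0724]]
carrier [ 0.5421 -0.2138 -0.2145  0.0522] -12.29 [[0.0, 0.2], [0.4, -0.3], [-0.7, -0.2], [0.2, 0.3]]
knob bar top pred px(800) [[261.0, 105.0], [286.0, 105.0], [291.0, 187.0], [267.0, 187.0], [289.0, 150.0]]
```

>>> play_rows(steps=[[[0.02, -0.02, 0, 0, 0, 0, 0.045], [0.03, -0.025, 0.01, 0, 0, 0, 0.045], [0.03, -0.02, 0.03, 0, 0, 0, 0.045], [0.0128, -0.0093, 0.03, 0, 0, 0, 0.045], [0, 0, 0.02, 0, 0, 0, 0.045], [0, 0, 0.009, 0, 0, 0, 0.045], [0, 0, 0, 0, 0, 0, 0.045], [0, 0, 0, 0, 0, 0, 0.045], [0, 0, 0, 0, 0, 0, 0.045]]])

```text
time_s: 12.6
tool_pos: [0.5169, -0.3413, 0.1118]
tool_rot: [-180.0, 0.1, 167.9]
force: [0.0, 0.2, -0.7]
grip_width: 0.045
grasp_force: 0.0
```

```bash
python3 - <<'E'
from h import *; from cell import *
import cv2
look("scene","s6"); look("wrist","w6");o=get_obs(); print(o['time_s'],o['tool_pos'],o['tool_rot'],o['qpos'],o['force'],o['grip_width'])
w=cv2.imread("pics/w6.png"); s=np.load("s6.npz")['f'][...,::-1][220:355,80:260]
cv2.imwrite("pics/m6.png",np.hstack([cv2.resize(w,(400,300)),cv2.resize(s,(400,300),interpolation=cv2.INTER_CUBIC)]))
E
```

```text
12.7 [ 0.51648047 -0.34145862  0.11142261] [-1.79977160e+02  1.07884007e-01  1.67916893e+02] [  7.21585676  20.36227797  29.17934245  96.55292568 -10.74456427
  65.76390153 117.20080624] [-0.56231781  0.54528525 -0.18677896] 0.044848664716077756
```

View pics/m6.png

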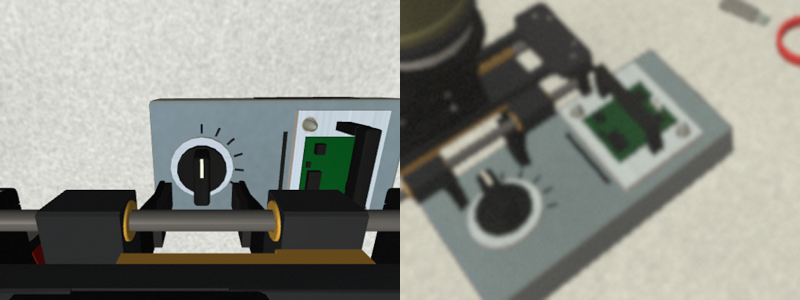

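The fingers straddle the bar, which is centred between them at column 202 with the pointer still at the end stop. The carrier looks flat on its seat. I'll lower and grip.

>>> play_rows(steps=[[[0, 0, 0.015, 0, 0, 0, 0.045], [0, 0, 0.015, 0, 0, 0, 0.045], [0, 0, 0.008, 0, 0, 0, 0.045], [0, 0, 0.004, 0, 0, 0, 0.045], [0, 0, 0, 0, 0, 0, 0.045], [0, 0, 0, 0, 0, 0, 0], [0, 0, 0, 0, 0, 0, 0], [0, 0, 0, 0, 0, 0, 0], [0, 0, 0, 0, 0, 0, 0], [0, 0, 0, 0, 0, 0, 0], [0, 0, 0, 0, 0, 0, 0], [0, 0, 0, 0, 0, 0, 0]]], force=30)

```text
time_s: 13.9
tool_pos: [0.5157, -0.3414, 0.0685]
tool_rot: [180.0, 0.0, 167.9]
force: [-0.2, 0.6, 2.1]
grip_width: 0.0137
grasp_force: 30.0
```

>>> play_rows(steps=[[[0, 0, 0, 0, 0, 0.1, 0], [0, 0, 0, 0, 0, 0.1, 0], [0, 0, 0, 0, 0, 0.1, 0], [0, 0, 0, 0, 0, 0.1, 0], [0, 0, 0, 0, 0, 0.1, 0], [0, 0, 0, 0, 0, 0.1, 0]]])

```text
time_s: 14.5
tool_pos: [0.5156, -0.3416, 0.0685]
tool_rot: [-180.0, 0.0, 133.3]
force: [-0.0, -0.5, 1.2]
grip_width: 0.0138
grasp_force: 30.0
```

>>> play_rows(steps=[[[0, 0, 0, 0, 0, 0.1, 0], [0, 0, 0, 0, 0, 0.1, 0], [0, 0, 0, 0, 0, 0.1, 0], [0, 0, 0, 0, 0, 0.1, 0], [0, 0, 0, 0, 0, 0.1, 0], [0, 0, 0, 0, 0, 0.1, 0], [0, 0, 0, 0, 0, 0.056, 0], [0, 0, 0, 0, 0, 0, 0], [0, 0, 0, 0, 0, 0, 0], [0, 0, 0, 0, 0, 0, 0]]])

```text
time_s: 15.5
tool_pos: [0.5154, -0.3417, 0.0685]
tool_rot: [-180.0, 0.0, 96.0]
force: [-1.8, -0.6, 2.8]
grip_width: 0.0137
grasp_force: 30.0
```

```bash
python3 - <<'E'
from h import *; from cell import *
import cv2
look("scene","s7"); look("wrist","w7"); look("top","t7");o=get_obs(); print(o['time_s'],o['tool_pos'],o['tool_rot'],o['force'],o['wrist_torque'],o['grip_width'],o['grasp_force'])
w=cv2.imread("pics/w7.png"); s=np.load("s7.npz")['f'][...,::-1][220:355,80:260]; t=np.load("t7.npz")['f'][...,::-1]
c=lambda a:cv2.resize(a,(400,300),interpolation=cv2.INTER_CUBIC)
cv2.imwrite("pics/m7.png",np.vstack([np.hstack([c(w),c(s)]),np.hstack([c(t),cv2.convertScaleAbs(c(t[165:249,320:432]),alpha=1.6)])]))
E
```

```text
15.65 [ 0.51541874 -0.34170089  0.06853554] [1.79993465e+02 1.43662399e-02 9.59240963e+01] [-2.70179751 -0.68142924  4.18385014] [-0.25116575  0.47581444 -0.06271695] 0.013404356694424979 30.00080503989011
```

View pics/m7.png

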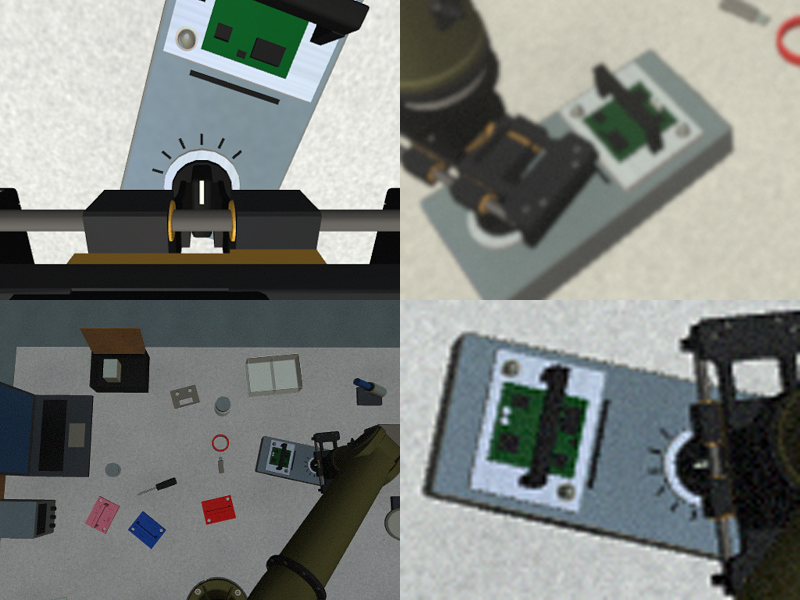

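In the wrist view the pointer lines up with the tick at column 202. Two ticks remain to its right (221 and 238), so this is the third click. The carrier is flat on both pegs and the bystanders haven't moved.

```bash
python3 -c "
from cell import *
print(sign_off())"
```

```text
the job is handed in; nothing more can be done
None
```

The carrier is seated over both pegs and released, the knob is held gripped at the third click, and I handed the job in at about 15.7 s; the hand-in call returned no verdict.

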